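# Clear the cut-off jig and shoot its stop bolt

## Task

A wooden offcut is left in the cut-off jig with its back end caught under the green lip, in the way of the stop bolt. Draw it forward from under the lip, lift it out and lay it flat in the blue offcut tray; then slide the stop bolt by its red knob all the way across the bed, through the brass keeper until it stops. Leave everything else on the bench where it is.

Things in the scene. Friction and masses are not known exactly. Their poses are not given: they have to be found in the camera images.
- jig: Cut-off jig fixed to the bench: dark wooden base board, x -80 to +85, y -115 to +250 mm, its top (the bed) at z = 15 mm. Origin on the bench, below the middle of the bed, z up; its -x side is the open front, facing the robot. The bed between y = -55 and +55 mm is open to front and above, except for the lip at the back. The bolt runs along y at x = 0. Other jig points have these axes.
- jig_lip (a point): Middle of the front lower edge of the green lip, at jig x = +20, y = 0, z = 51 mm. The lip is 10 mm thick (top at z = 61 mm), spans y -55 to +55 mm, and overhangs the bed from a wooden fence whose face is 40 mm farther back (jig x = +60 mm).
- jig_keeper (a point): Centre of the brass keeper's hole, at jig x = 0, y = -72, z = 31 mm. The keeper is 34 mm wide in x, 22 mm in y (y -83 to -61 mm), its top at z = 47 mm.
- jig_track (a point): Middle of the bolt's aluminium track, on the bolt's axis, at jig x = 0, y = +152, z = 31 mm. The track is 32 mm wide in x, spans y +62 to +242 mm, has an open slot on top, rails up to z = 40 mm and a bridge at its bed end up to z = 44 mm.
- bolt (a joint): Travel (m) of the stop bolt, a steel rod of 14 mm diameter, in the jig's -y direction: 0 = drawn back (tip at jig y = +62 mm), 0.135 = fully home at its end stop, tip inside the keeper (y = -73 mm). Starts between 0 and 0.02, slides against about 2.5 N of friction and stays where it is left. The offcut blocks it while it lies in the bed.
- bolt_knob (a point): Centre of the bolt's red upright knob, 72 mm above the bench. Knob up to 22 mm across, from z = 55 to 88 mm, on a 12 mm steel post that comes up through the slot; at jig x = 0, y = 215 mm minus the bolt's travel. It can be pushed from its +y side or pinched from above. Axes as the jig's.
- offcut_mid (a point): Centre (half-way up) of the loose pale wooden offcut, 105 mm long (own x), 40 mm wide (own y), 32 mm high, 60 to 130 g. It lies flat on the jig's bed, lengthwise within 0.12 rad of the jig's x, its centre 31 mm above the bench; its back end (+x) is 14 to 36 mm under the lip with 4 mm of free height, its front part is open for a grasp across its width.
- tray: Blue open offcut tray, fixed, 190 mm (own x) by 140 mm (own y) by 35 mm high, walls and floor 5 mm thick. Origin at the centre of its underside on the bench. Empty at the start.
- wedge: Bystander: yellow wooden shim 30 by 60 by 16 mm lying on the front of the jig's base board, in front of the bolt's track. Origin at the centre of its underside.
- paint_can: Bystander: paint can with yellow label, 100 mm across, 120 mm high. Origin at the centre of its underside.
- glue: Bystander: white glue bottle, 60 mm across, 160 mm high. Origin at the centre of its underside.
- hammer: Bystander: hammer lying on the bench to the right of the tray; origin under its middle, length along own x.
- plane: Bystander: hand plane, 200 mm (own x) by 58 mm by about 90 mm high, on the bench to the left of the jig. Origin at the centre of its underside.
- screwdriver: Bystander: wooden-handled screwdriver lying on the bench beyond the tray; length along own x.
Not all that is in view belongs to the job. There is more than one size of the part that bears offcut_mid; the job needs the middle-sized.

How it is judged (in metres and radians):
On the way, in this order (a step that is already met when the one before it is completed fails the run):
1. the offcut has been drawn forward clear of the lip and laid in the tray, resting flat on its floor (x of offcut_mid in the frame of tray between -0.085 and 0.085 m and y of offcut_mid in the frame of tray between -0.06 and 0.06 m and z of offcut_mid in the frame of tray below 0.031 m and linear speed of offcut below 0.05 m/s), for 0.2 s.
2. the bolt is fully home in the keeper (value of joint bolt above 0.129 m), for 0.2 s.
At the end, for the whole second after the job is handed in: The offcut lies flat at rest on the floor of the blue tray (its centre within 85 mm along and 60 mm across of the tray's middle, and less than 31 mm above the tray's underside) and the stop bolt is fully home in the keeper, within 6 mm of its end stop, at rest; both released (x of offcut_mid in the frame of tray between -0.085 and 0.085 m and y of offcut_mid in the frame of tray between -0.06 and 0.06 m and z of offcut_mid in the frame of tray below 0.031 m and linear speed of offcut below 0.03 m/s and value of joint bolt above 0.129 m and velocity of joint bolt below 0.01 m/s); the robot touches nothing.
It fails at once if a bystander (shim, paint can, glue bottle, hammer, plane or screwdriver) is moved more than 40 mm (distance of any of wedge, paint_can, glue, hammer, plane, screwdriver from where it was at the start of the episode above 0.04 m).
It also fails if it takes over 51 s, if anything falls off the work surface, if the arm or the gripper's body presses on something with over 40 N, if the wrist force passes 120 N, or if a joint passes its speed limit or range.

## Robot

A 6-joint arm with a two-finger parallel gripper is mounted at the origin on the work surface. World frame = base frame: x ahead of the robot, y to its left, z up, the work surface at z = 0. Lengths are in m, angles in degrees, forces in N, time in s.
With the tool pointing down it reaches from about 0.3 to 0.75 m from the base axis. Payload 8.5 kg.
Tool frame: the origin (TCP) lies on the mounting face of the last link; the fingertips stand 173 mm ahead of it and the grasp point (between the pads) lies 155 mm ahead of it (env.tips_ahead is the distance from the TCP to the fingertips, in m); x points along the fingers, z is the direction in which the jaws open and shut, and the axes are right-handed (so a half turn about x gives the same grasp; the last joint's range is limited). The gripper opens to 85 mm and grips with 20 to 120 N. Pads are 22 mm wide; open, the fingers measure 114 mm over their backs; the gripper's body (76 mm by 85 mm) begins 54 mm behind the grasp point. The pads swing forward as they close: fully open they stand 13 mm farther back than shut.
Start: joints at [62.034, 21.807, 74.336, -0, 83.858, -12.336], TCP at [0.148, 0.53, 0.405] pointing down, gripper open.
Joint ranges: [-178.18, 178.18], [-50.72, 133.34], [12.68, 142.11], [-81.47, 261.47], [9.98, 163.14], [-165.26, 165.26]. Speed limits (degrees/s): [136.94, 136.94, 180, 180, 180, 180].

## Interface

Orientations are given as a 3x3 rotation matrix whose columns are the frame's x, y, z axes.
In Python, from rig import env, optics gives the robot as it stands.
- The arm moves only by the shell command python3 -m inch 'ROWS' [FORCE]. ROWS is JSON, a list of rows, each a list of 3 entries, a list of its own where there are three numbers: the closure, from -1 (fully open) to 1 (shut), then the shift along the tool's x, y, z in units of 30 mm (1.0 is 30 mm), then the turn about the tool's x in units of 5 degrees (1.0 is 5 degrees). In form: [[hand, [x, y, z], yaw], ...]. A call has exactly 8 rows; each row shifts and turns the commanded pose from where the row before left it, along the tool's axes as they then stand; what a row does not reach is not made up. A row lasts 1/12 s, in which the tool goes at most 41.7 mm and 7.16 degrees, less where a joint would pass 70% of its speed; a pose out of reach is approached as far as the arm can. A call is refused whole if a number of a shift passes 1 or a number of a turn 1, either way. A call with a gripper value outside its range is refused whole. The fingers move at their own pace and stop on an object; FORCE is the grip in N (left out, the last holds). Time passes only in rows, so rows that do not move let the fingers close, or fill a call up. It gives the time, the measured TCP pose, the force and the opening at its end, in the units of the state.
- env.observe(): the state, without advancing time (a new reading comes with each control period).
- optics.get_image(name): name is "side" or "top" or "wrist"; returns the picture (384x512x3 uint8, red, green, blue); there is no depth.
- optics.camera_params(name): a dict with "fx", "fy", "cx", "cy" (pixels), "xyz" and "rotation" of the camera in the world. Camera axes: x right, y down, z forward; pixel columns grow to the right and rows downward; lengths in m; the calibration is good to about 2 mm. A picture is of the moment at which its call begins: read the wrist's pose just before it. camera_params takes no time and is no camera call; for the wrist camera it gives the pose at the moment of the call.
- env.close_job(): hands the job in, once; it reports no verdict.
The state is a dict: "time_s": time; "q": joint angles; "qvel": joint speeds; "joint_efforts": joint torques, N m; "position": TCP position; "tool_rot": TCP orientation; "ft_force": force on the tool from outside, world axes, zero at the start; "wrist_torque": the same for the moment, N m; "grip_width": finger opening in m.
Only numpy, scipy, OpenCV 4.12 (cv2) and the standard library are available. Lean on these libraries where they do the work, as an engineer would, in place of code of your own. Each camera call takes 0.05 s, during which the arm holds its last target.

## Working session

There is one attempt and no reset: what is moved stays moved. The work goes in short steps, Python scripts to look and compute and a shell command to move; the robot and the scene stay as the last step left them, time stands still between calls to the robot, and variables do not carry over. Pictures are saved under pics/ and viewed, and the job is handed in when it is done.

```bash
ls; mkdir -p pics; python3 - <<'E'
from rig import env, optics
import cv2
s=env.observe(); print(s)
for n in ("top","side","wrist"):
    p=optics.camera_params(n); print(n,p)
    cv2.imwrite(f"pics/{n}0.png",optics.get_image(n)[:,:,::-1])
E
```

```text
pics
{'time_s': 0.0, 'q': array([ 6.20343238e+01,  2.18422456e+01,  7.43826635e+01,  4.85494079e-04,
        8.38563622e+01, -1.23338412e+01]), 'qvel': array([ 0.0124706 , -0.01767874, -0.10015486, -0.03184334, -0.06273981,
       -0.02776886]), 'joint_efforts': array([ 8.14178948e-04, -4.48459196e+01, -2.31282091e+01, -1.43167285e-04,
        4.72113359e-03, -2.72252407e-06]), 'position': array([0.14817027, 0.5296362 , 0.40411213]), 'tool_rot': array([[-6.72613126e-04, -9.63012649e-01,  2.69455350e-01],
       [-1.24886602e-03,  2.69456010e-01,  9.63011889e-01],
       [-9.99998994e-01,  3.11220809e-04, -1.38391342e-03]]), 'ft_force': array([1.24522217, 0.71923241, 0.31879517]), 'wrist_torque': array([ 0.00498517, -0.00205638,  0.0100138 ]), 'grip_width': 0.0854482403273648}
top {'fx': 359.52512069407095, 'fy': 359.52512069407095, 'cx': 253.3789106818184, 'cy': 191.66227153650829, 'xyz': array([ 0.39917128, -0.00162266,  1.28769246]), 'rotation': array([[-0.00955245, -0.99216146,  0.12459691],
       [-0.99987515,  0.01104574,  0.01129965],
       [-0.01258734, -0.12447342, -0.9921431 ]])}
side {'fx': 365.26533330944505, 'fy': 365.26533330944505, 'cx': 254.10416809075267, 'cy': 198.47147417038667, 'xyz': array([0.51580567, 0.86793073, 0.74623377]), 'rotation': array([[-0.99943133, -0.02232089,  0.02527442],
       [-0.03365187,  0.61272625, -0.78957842],
       [ 0.0021378 , -0.78997995, -0.61312895]])}
wrist {'fx': 303.1423857991526, 'fy': 303.1423857991526, 'cx': 257.0269515309623, 'cy': 193.68467686156643, 'xyz': array([0.07127047, 0.55166717, 0.37314351]), 'rotation': array([[ 0.26976191,  0.91513918,  0.29958102],
       [ 0.96292581, -0.25587321, -0.08545635],
       [-0.0015497 ,  0.31152717, -0.95023598]])}
```

View pics/top0.png

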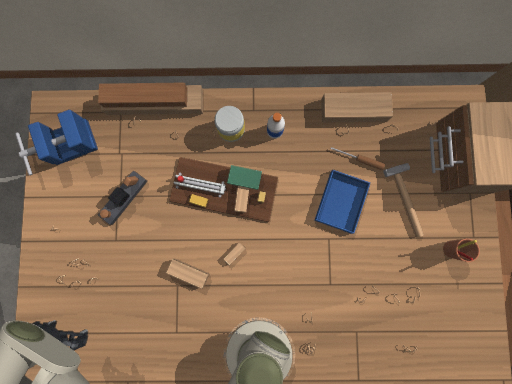

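View pics/side0.png

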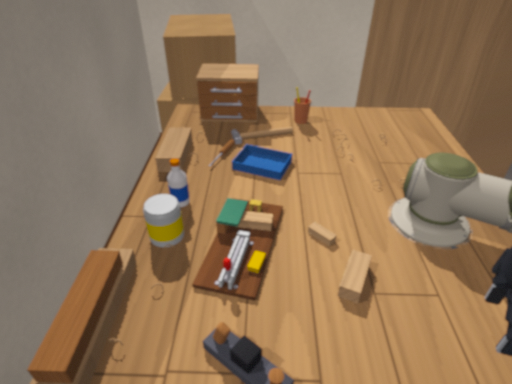

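View pics/wrist0.png

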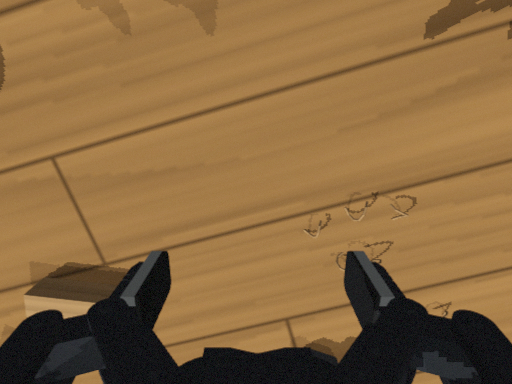

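Candidates for the offcut in the top picture are the block in the jig under the green lip (242,200), a large loose block (187,273), a small loose block (233,255), and long planks at the back (150,95) and (357,105). I choose the one in the jig and check it in a crop.

```bash
python3 - <<'E'
import cv2
im=cv2.imread("pics/top0.png")
cv2.imwrite("pics/c1.png",cv2.resize(im[150:230,160:285],None,fx=6.4,fy=6.4,interpolation=cv2.INTER_CUBIC))
cv2.imwrite("pics/c2.png",cv2.resize(im[160:245,305:380],None,fx=6,fy=6,interpolation=cv2.INTER_CUBIC))
im=cv2.imread("pics/side0.png")
cv2.imwrite("pics/c3.png",cv2.resize(im[190:305,190:290],None,fx=5,fy=5,interpolation=cv2.INTER_CUBIC))
E
```

```text
(no output)
```

View pics/c1.png

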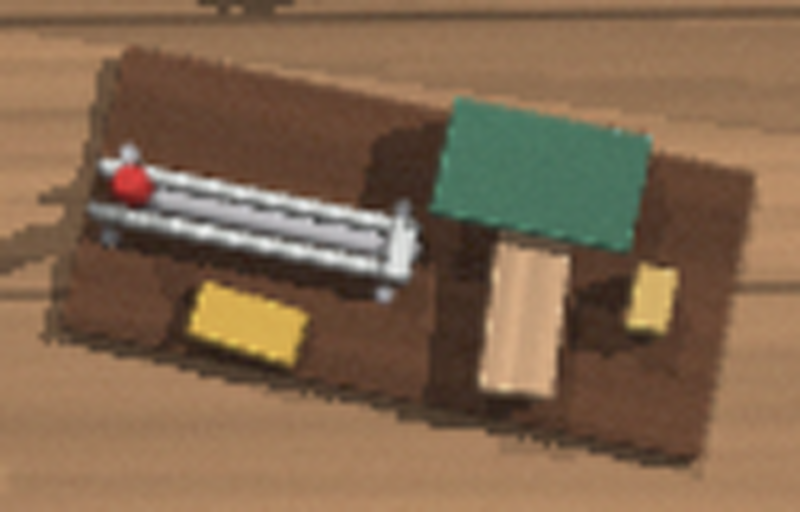

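View pics/c2.png

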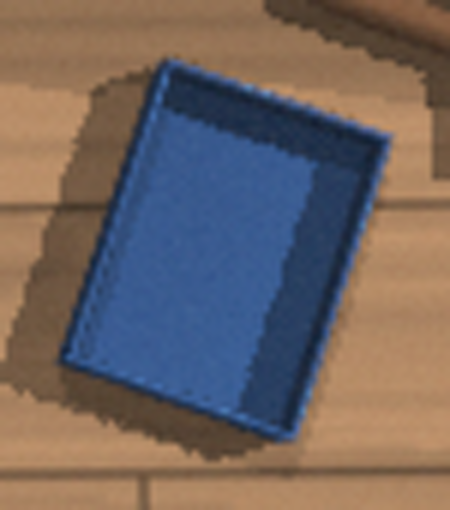

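View pics/c3.png

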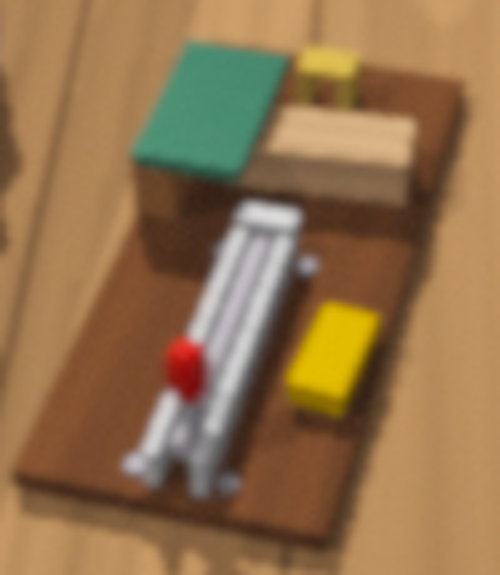

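The block in the jig, at top (242,200), has its back end under the green lip and is the middle-sized of the three blocks. The red knob is at (180,178), the shim at (198,201) and the tray at (342,202). Next I turn these into positions.

```bash
cat > h.py <<'E'
import numpy as np
from rig import env, optics
def ray(cam,uv,z,p=None):
    p=p or optics.camera_params(cam)
    d=p["rotation"]@np.array([(uv[0]-p["cx"])/p["fx"],(uv[1]-p["cy"])/p["fy"],1])
    return p["xyz"]+d*(z-p["xyz"][2])/d[2]
E
cat > loc.py <<'E'
from h import *
import cv2
np.set_printoptions(precision=4,suppress=True)
def c1(u,z): return ray("top",((u[0]+.5)/6.4-.5+160,(u[1]+.5)/6.4-.5+150),z)[:2]
def c2(u,z): return ray("top",((u[0]+.5)/6-.5+305,(u[1]+.5)/6-.5+160),z)[:2]
def fit(loc,w):
    loc=np.array(loc,float);w=np.array(w)
    a=loc-loc.mean(0);b=w-w.mean(0)
    th=np.arctan2((a[:,0]*b[:,1]-a[:,1]*b[:,0]).sum(),(a*b).sum())
    R=np.array([[np.cos(th),-np.sin(th)],[np.sin(th),np.cos(th)]])
    t=w.mean(0)-R@loc.mean(0)
    return th,R,t,(w-(loc@R.T+t))*1000
L=[(.085,.25),(.085,-.115),(-.08,-.115),(-.08,.25)]
W=[c1(u,.015) for u in [(125,48),(752,172),(695,465),(55,338)]]
L+=[(.02,.055),(.02,-.055)];W+=[c1(u,.061) for u in [(432,213),(630,250)]]
th,R,t,res=fit(L,W); print("jig",np.degrees(th),t);print(res)
inv=lambda w:R.T@(np.array(w)-t)
k=c1((132,183),.085);print("knob",k,inv(k))
oc=[c1(u,.047) for u in [(480,390),(555,398),(497,242),(570,255)]]
for o in oc: print("oc",o,inv(o))
print("wedge",[inv(c1(u,.031)) for u in [(205,282),(308,312),(295,368),(187,333)]])
print("keeper",[inv(c1(u,.047)) for u in [(642,263),(678,268),(666,335),(627,328)]])
T=[c2(u,.035) for u in [(168,62),(390,135),(292,438),(65,360)]]
th2,R2,t2,res=fit([(.095,.07),(.095,-.07),(-.095,-.07),(-.095,.07)],T);print("tray",np.degrees(th2),t2);print(res)
E
python3 loc.py
```

```text
jig -11.859374021805259 [0.5531 0.0553]
[[ 0.5239 -1.9106]
 [ 0.3191  2.094 ]
 [-1.4861  2.4899]
 [-2.3687  0.605 ]
 [ 0.8721 -2.1747]
 [ 2.1397 -1.1037]]
knob [0.5992 0.2602] [0.003  0.2099]
oc [0.49   0.0781] [-0.0665  0.0094]
oc [0.4853 0.0376] [-0.0628 -0.0313]
oc [0.5706 0.0686] [0.0144 0.0166]
oc [0.563  0.0289] [ 0.0151 -0.0238]
wedge [array([-0.0368,  0.1715]), array([-0.0419,  0.1122]), array([-0.0735,  0.1126]), array([-0.0663,  0.1751])]
keeper [array([ 0.0184, -0.0631]), array([ 0.0196, -0.0828]), array([-0.0176, -0.0834]), array([-0.018, -0.062])]
tray -20.15137993200882 [ 0.5208 -0.2989]
[[-3.421  -1.7333]
 [-0.0764  1.8184]
 [ 2.8229  1.2344]
 [ 0.6744 -1.3194]]
```

```bash
cat > go.py <<'E'
import sys
from h import *
# target TCP x y z, jaw-normal yaw (deg) of the approach plane (direction of -tool y)
def rep(x,y,z,yaw):
    s=env.observe();R=np.array(s["tool_rot"]);d=np.array([x,y,z])-s["position"]
    cur=np.degrees(np.arctan2(-R[1,1],-R[0,1]))
    a=np.radians(yaw);Y=-np.array([np.cos(a),np.sin(a),0]);X=np.array([0,0,-1.]);Z=np.cross(X,Y)
    print("t",round(s["time_s"],2),"pos",s["position"].round(4),"yaw",round(cur,2),"grip",round(s["grip_width"],4),"F",s["ft_force"].round(1))
    print("turn units",round(-(yaw-cur)/5,2),"shift units after turn",(np.array([X,Y,Z])@d/.03).round(3))
rep(*map(float,sys.argv[1:5]))
E
python3 go.py 0.5155 0.0545 0.3 -6.7
python3 -m inch '[[-1,[0,0,0],-0.9],[-1,[0,0,0],-0.9],[-1,[0,-0.88,-0.89],0],[-1,[0,-0.88,-0.89],0],[-1,[0,-0.88,-0.89],0],[-1,[0,-0.88,-0.89],0],[-1,[0,-0.88,-0.89],0],[-1,[0,-0.88,-0.89],0]]' 60
python3 go.py 0.5155 0.0545 0.3 -6.7
```

```text
t 0.15 pos [0.1482 0.5296 0.4042] yaw -15.63 grip 0.0858 F [-0.3  0.1 -0.4]
turn units -1.79 shift units after turn [  3.475 -14.009 -14.301]
time_s: 0.82
position: [0.2876, 0.3507, 0.4046]
tool_rot: [[-0.0, -0.993, 0.115], [-0.0, 0.115, 0.993], [-1.0, 0.0, -0.0]]
ft_force: [1.1, 1.4, -0.3]
grip_width: 0.0858
t 0.82 pos [0.2876 0.3507 0.4046] yaw -6.61 grip 0.0858 F [ 1.1  1.4 -0.3]
turn units 0.02 shift units after turn [ 3.488 -8.696 -8.919]
```

```bash
python3 -m inch '[[-1,[0.2,-0.88,-0.89],0],[-1,[0.2,-0.88,-0.89],0],[-1,[0.2,-0.88,-0.89],0],[-1,[0.2,-0.88,-0.89],0],[-1,[0.2,-0.88,-0.89],0],[-1,[0.2,-0.88,-0.89],0],[-1,[0.2,-0.88,-0.89],0],[-1,[0.2,-0.88,-0.89],0]]'
python3 -m inch '[[-1,[0.5,-0.8,-0.89],0],[-1,[0.5,-0.6,-0.7],0],[-0.5,[0.5,0,0],0],[-0.5,[0.3,0,0],0],[-0.5,[0,0,0],0],[-0.5,[0,0,0],0],[-0.5,[0,0,0],0],[-0.5,[0,0,0],0]]'
python3 go.py 0.5155 0.0545 0.3 -6.7
python3 - <<'E'
from rig import env,optics
import cv2,pickle
p=optics.camera_params("wrist");pickle.dump(p,open("w1.pkl","wb"))
cv2.imwrite("pics/w1.png",cv2.resize(optics.get_image("wrist")[:,:,::-1],(768,576),interpolation=cv2.INTER_CUBIC))
E
```

```text
time_s: 1.48
position: [0.4729, 0.1139, 0.3563]
tool_rot: [[-0.0, -0.993, 0.116], [0.0, 0.116, 0.993], [-1.0, 0.0, 0.0]]
ft_force: [1.1, 0.1, 0.3]
grip_width: 0.0851
time_s: 2.15
position: [0.5082, 0.0641, 0.3037]
tool_rot: [[0.002, -0.993, 0.114], [-0.0, 0.114, 0.993], [-1.0, -0.002, 0.0]]
ft_force: [-0.0, 0.7, -0.9]
grip_width: 0.0641
t 2.15 pos [0.5082 0.0641 0.3037] yaw -6.56 grip 0.0641 F [-0.   0.7 -0.9]
turn units 0.03 shift units after turn [ 0.124 -0.28  -0.289]
```

View pics/w1.png

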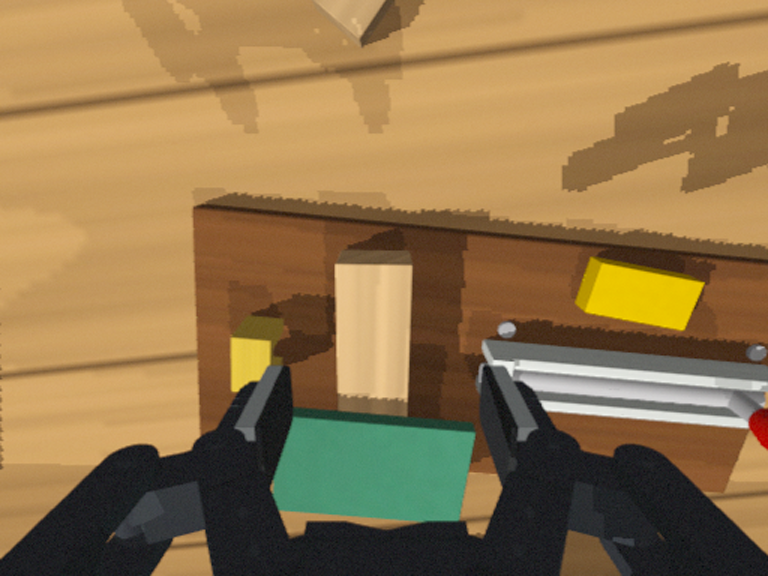

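The wrist view shows the offcut's top face with its front edge at (336,263)-(412,265). Its sides run down to the lip at about (338,398) and (409,402). The keeper is at left, the track at right.

```bash
python3 - <<'E'
from h import *
import pickle
p=pickle.load(open("w1.pkl","rb"))
P=[ray("",(u/1.5,v/1.5),.047,p)[:2] for u,v in [(336,263),(412,265),(338,398),(409,402)]]
P=[x.round(4) for x in P];print(P)
f=(P[0]+P[1])/2;b=(P[2]+P[3])/2;d=b-f;print(f,b,np.degrees(np.arctan2(d[1],d[0])))
d/=np.linalg.norm(d);print("grasp",f+.028*d,"ctr",f+.0525*d)
E
```

```text
[array([0.4852, 0.0417]), array([0.4907, 0.0802]), array([0.5635, 0.0311]), array([0.5707, 0.0708])]
[0.48795 0.06095] [0.5671  0.05095] -7.200733675138273
grasp [0.51572917 0.05744031] ctr [0.54003594 0.05436934]
```

```bash
python3 go.py 0.516 0.056 0.195 -7
python3 -m inch '[[-0.5,[0.5,-0.29,-0.23],0.1],[-0.5,[0.8,0,0],0],[-0.5,[0.8,0,0],0],[-0.5,[0.8,0,0],0],[-0.5,[0.4,0,0],0],[-0.5,[0,0,0],0],[-0.5,[0,0,0],0],[-0.5,[0,0,0],0]]'
python3 go.py 0.516 0.056 0.195 -7
```

```text
t 2.2 pos [0.5082 0.064  0.3036] yaw -6.57 grip 0.064 F [-0.8  0.7 -0. ]
turn units 0.09 shift units after turn [ 3.621 -0.291 -0.233]
time_s: 2.87
position: [0.5165, 0.0557, 0.2049]
tool_rot: [[0.002, -0.992, 0.124], [-0.0, 0.124, 0.992], [-1.0, -0.002, -0.0]]
ft_force: [-0.1, 0.4, 0.9]
grip_width: 0.0644
t 2.87 pos [0.5165 0.0557 0.2049] yaw -7.11 grip 0.0644 F [-0.1  0.4  0.9]
turn units -0.02 shift units after turn [0.331 0.018 0.007]
```

```bash
python3 -m inch '[[-0.5,[0.3,0,0],0],[-0.5,[0.05,0,0],0],[0.4,[0,0,0],0],[0.6,[0,0,0],0],[0.6,[0,0,0],0],[0.6,[0,0,0],0],[0.6,[0,0,0],0],[0.6,[0,0,0],0]]' 50
python3 - <<'E'
from rig import env,optics
import cv2
cv2.imwrite("pics/w2.png",optics.get_image("wrist")[:,:,::-1])
E
```

```text
time_s: 3.53
position: [0.5163, 0.0556, 0.1935]
tool_rot: [[0.001, -0.992, 0.124], [-0.0, 0.124, 0.992], [-1.0, -0.001, 0.0]]
ft_force: [-0.1, -0.3, 4.5]
grip_width: 0.0388
```

View pics/w2.png

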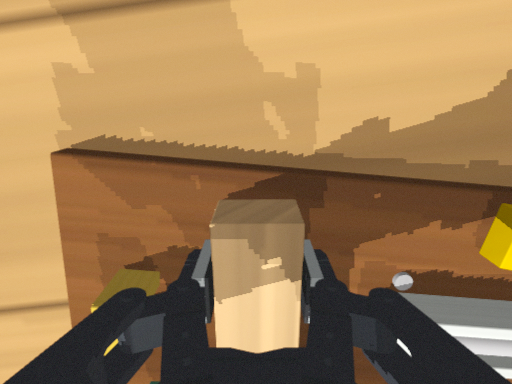

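Both pads are on the block, around (210,280) and (305,280), with 38.8 mm between them. I draw it forward about 66 mm.

```bash
python3 -m inch '[[0.6,[0,0.2,0],0],[0.6,[-0.02,0.3,0],0],[0.6,[0,0.4,0],0],[0.6,[0,0.4,0],0],[0.6,[0,0.4,0],0],[0.6,[0,0.4,0],0],[0.6,[0,0.1,0],0],[0.6,[0,0,0],0]]'
python3 - <<'E'
from rig import env,optics
import cv2
cv2.imwrite("pics/s3.png",cv2.resize(optics.get_image("side")[160:320,170:340,::-1],None,fx=3.5,fy=3.5))
E
```

```text
time_s: 4.25
position: [0.4497, 0.064, 0.1938]
tool_rot: [[-0.002, -0.992, 0.124], [0.0, 0.124, 0.992], [-1.0, 0.002, -0.0]]
ft_force: [1.0, 0.3, -0.8]
grip_width: 0.0394
```

View pics/s3.png

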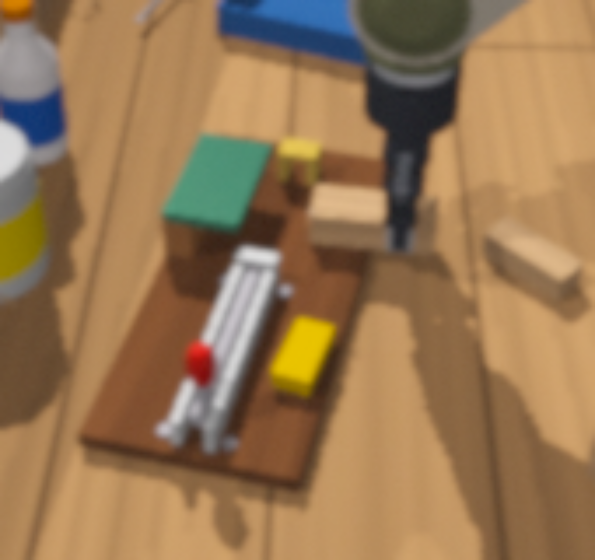

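The offcut is clear: its back end is at about (310,220) in the crop, well forward of the lip's edge at (265,145)-(235,225). Next I lift it.

```bash
python3 -m inch '[[0.6,[-0.4,0,0],0],[0.6,[-0.6,0,0],0],[0.6,[-0.6,0,0],0],[0.6,[-0.6,0,0],0.5],[0.6,[-0.6,0,0],0.7],[0.6,[-0.3,0,0],0.7],[0.6,[0,0,0],0.7],[0.6,[0,0,0],0]]'
python3 go.py 0.4983 -0.2906 0.28 -20.15
```

```text
time_s: 4.97
position: [0.451, 0.0637, 0.2872]
tool_rot: [[0.001, -0.938, 0.346], [-0.0, 0.346, 0.938], [-1.0, -0.001, 0.0]]
ft_force: [-0.7, -0.1, -1.6]
grip_width: 0.039
t 4.97 pos [0.451  0.0637 0.2872] yaw -20.25 grip 0.039 F [-0.7 -0.1 -1.6]
turn units -0.02 shift units after turn [  0.241  -5.547 -10.544]
```

```bash
python3 -m inch '[[0.6,[0,-0.2,-0.4],0],[0.6,[0,-0.35,-0.7],0],[0.6,[0,-0.45,-0.85],0],[0.6,[0,-0.45,-0.85],0],[0.6,[0,-0.45,-0.85],0],[0.6,[0,-0.45,-0.85],0],[0.6,[0,-0.45,-0.85],0],[0.6,[0,-0.45,-0.85],0]]'
python3 -m inch '[[0.6,[0,-0.45,-0.85],0],[0.6,[0,-0.45,-0.85],0],[0.6,[0,-0.45,-0.85],0],[0.6,[0,-0.45,-0.85],0],[0.6,[0,-0.3,-0.6],0],[0.6,[0,-0.2,-0.3],0],[0.6,[0,0,0],0],[0.6,[0,0,0],0]]'
python3 go.py 0.4983 -0.2906 0.28 -20.15
python3 - <<'E'
from rig import env,optics
import cv2,pickle
p=optics.camera_params("wrist");pickle.dump(p,open("w3.pkl","wb"))
cv2.imwrite("pics/w3.png",cv2.resize(optics.get_image("wrist")[:,:,::-1],(768,576),interpolation=cv2.INTER_CUBIC))
E
```

```text
time_s: 5.63
position: [0.4784, -0.146, 0.2862]
tool_rot: [[-0.001, -0.94, 0.342], [0.001, 0.342, 0.94], [-1.0, 0.001, 0.0]]
ft_force: [0.9, -0.1, -1.1]
grip_width: 0.039
time_s: 6.3
position: [0.4986, -0.2889, 0.2862]
tool_rot: [[-0.001, -0.939, 0.344], [0.001, 0.344, 0.939], [-1.0, 0.001, 0.001]]
ft_force: [-0.4, 1.2, -1.5]
grip_width: 0.0393
t 6.3 pos [ 0.4986 -0.2889  0.2862] yaw -20.1 grip 0.0393 F [-0.4  1.2 -1.5]
turn units 0.01 shift units after turn [ 0.206 -0.01  -0.058]
```

View pics/w3.png

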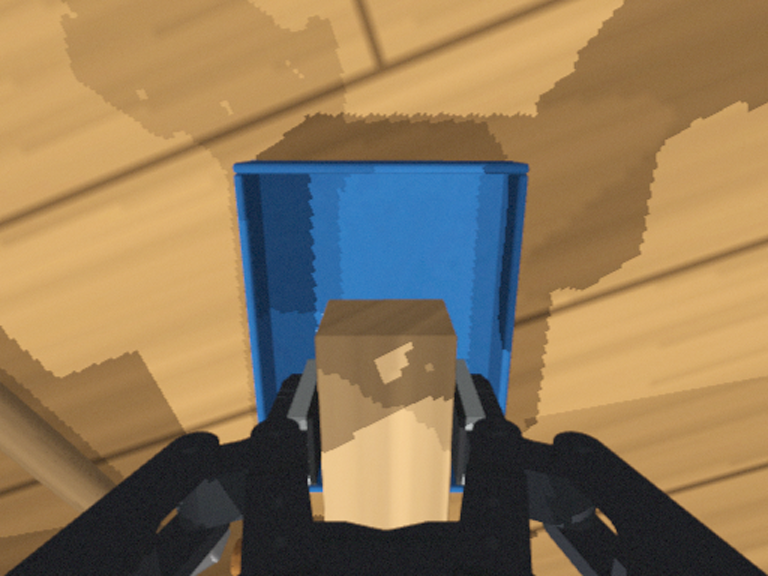

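The offcut is held squarely at (385,400), between the tray's side walls at about (250,300) and (515,300). I lower it.

```bash
python3 -m inch '[[0.6,[0.4,0,-0.05],0],[0.6,[0.6,0,0],0],[0.6,[0.6,0,0],0],[0.6,[0.6,0,0],0],[0.6,[0.5,0,0],0],[0.6,[0.35,0,0],0],[0.6,[0.2,0,0],0],[0.6,[0.04,0,0],0]]'
python3 -m inch '[[0.6,[0.04,0,0],0],[0.6,[0,0,0],0],[0.6,[0,0,0],0],[0.1,[0,0,0],0],[-0.1,[0,0,0],0],[-0.3,[0,0,0],0],[-0.4,[0,0,0],0],[-0.4,[0,0,0],0]]'
```

```text
time_s: 7.02
position: [0.4982, -0.2899, 0.1875]
tool_rot: [[-0.001, -0.939, 0.343], [0.001, 0.343, 0.939], [-1.0, 0.001, 0.001]]
ft_force: [-0.0, -0.2, -0.3]
grip_width: 0.0393
time_s: 7.68
position: [0.4981, -0.2907, 0.1871]
tool_rot: [[0.0, -0.939, 0.344], [-0.0, 0.344, 0.939], [-1.0, -0.0, -0.0]]
ft_force: [0.3, -0.4, 0.5]
grip_width: 0.0599
```

```bash
python3 -m inch '[[-0.4,[-0.4,0,0],0],[-0.4,[-0.8,0,0],0],[-0.4,[-1,0,0],0],[-0.4,[-1,0,0],0],[-0.4,[-1,0,0],-0.4],[-0.6,[-1,0,0],-0.4],[-0.6,[-0.8,0,0],-0.4],[-0.6,[0,0,0],-0.4]]'
python3 go.py 0.585 0.255 0.37 -11.9
python3 - <<'E'
from rig import env,optics
import cv2,pickle
p=optics.camera_params("wrist")
cv2.imwrite("pics/w4.png",optics.get_image("wrist")[:,:,::-1])
cv2.imwrite("pics/s4.png",cv2.resize(optics.get_image("side")[130:200,200:320,::-1],None,fx=5,fy=5))
E
```

```text
time_s: 8.35
position: [0.4982, -0.2907, 0.3723]
tool_rot: [[0.007, -0.978, 0.208], [-0.006, 0.208, 0.978], [-1.0, -0.008, -0.005]]
ft_force: [-0.0, -0.4, 0.7]
grip_width: 0.0684
t 8.35 pos [ 0.4982 -0.2907  0.3723] yaw -12.02 grip 0.0684 F [-0.  -0.4  0.7]
turn units -0.02 shift units after turn [ 0.078  0.921 18.396]
```

View pics/w4.png

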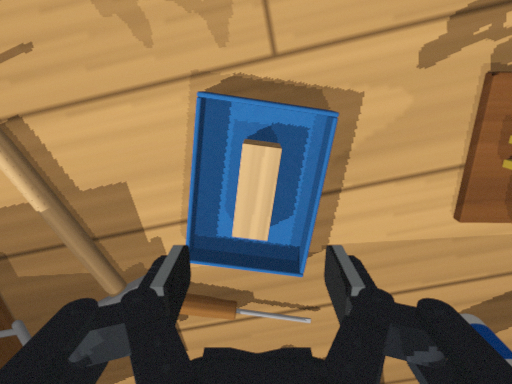

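View pics/s4.png

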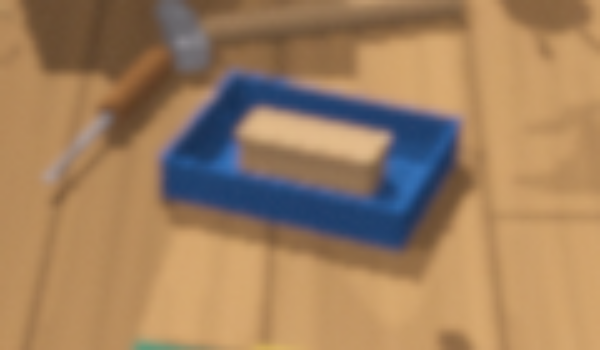

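The offcut lies flat and centred in the tray, at wrist (258,190). On to the knob.

```bash
python3 -m inch '[[-1,[0,0,0.4],0],[-1,[0,0,0.8],0],[-1,[0,0.05,1],0],[-1,[0,0.05,1],0],[-1,[0,0.05,1],0],[-1,[0,0.05,1],0],[-1,[0,0.05,1],0],[-1,[0,0.05,1],0]]'
python3 -m inch '[[-1,[0,0.1,1],0],[-1,[0,0.1,1],0],[-1,[0,0.1,1],0],[-1,[0,0.1,1],0],[-1,[0,0.1,1],0],[-1,[0,0.1,1],0],[-1,[0,0,1],0],[-1,[0,0,1],0]]'
python3 -m inch '[[-1,[0,0,1],0],[-1,[0,0,0.9],0],[-1,[0,0,0.6],0],[-1,[0,0,0.3],0],[-1,[0,0,0],0],[-1,[0,0,0],0],[-1,[0,0,0],0],[-1,[0,0,0],0]]'
python3 go.py 0.585 0.255 0.37 -11.9
python3 - <<'E'
from rig import env,optics
import cv2,pickle
p=optics.camera_params("wrist");pickle.dump(p,open("w5.pkl","wb"))
cv2.imwrite("pics/w5.png",cv2.resize(optics.get_image("wrist")[:,:,::-1],(768,576),interpolation=cv2.INTER_CUBIC))
E
```

```text
time_s: 9.12
position: [0.5345, -0.0754, 0.3658]
tool_rot: [[-0.002, -0.977, 0.211], [0.001, 0.211, 0.977], [-1.0, 0.002, 0.001]]
ft_force: [0.8, 0.0, 0.4]
grip_width: 0.0854
time_s: 9.78
position: [0.567, 0.1631, 0.3658]
tool_rot: [[-0.003, -0.978, 0.211], [-0.0, 0.211, 0.978], [-1.0, 0.002, -0.001]]
ft_force: [0.8, -0.3, -0.6]
grip_width: 0.0855
time_s: 10.45
position: [0.5852, 0.2418, 0.3669]
tool_rot: [[-0.0, -0.977, 0.212], [-0.0, 0.212, 0.977], [-1.0, 0.0, -0.0]]
ft_force: [-0.1, 0.6, 0.2]
grip_width: 0.0857
t 10.45 pos [0.5852 0.2418 0.3669] yaw -12.22 grip 0.0857 F [-0.1  0.6  0.2]
turn units -0.06 shift units after turn [-0.102  0.096  0.428]
```

View pics/w5.png

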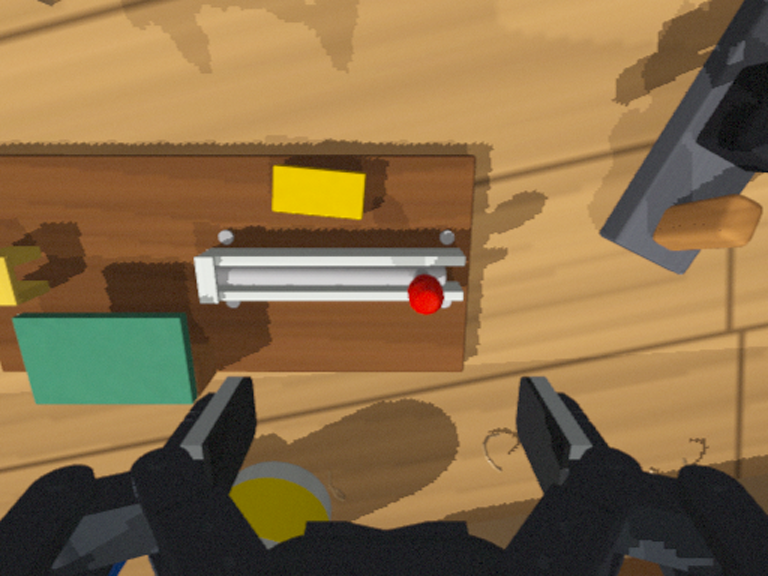

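The knob is at (426,294), on the track whose rails run from (197,275) to (464,275). The shim is at (318,192) and the plane at upper right.

```bash
python3 - <<'E'
from h import *
import pickle
p=pickle.load(open("w5.pkl","rb"))
for z in (.072,.08,.088): print(z,ray("",(426/1.5,294/1.5),z,p))
E
python3 go.py 0.597 0.260 0.228 -11.9
```

```text
0.072 [0.59909552 0.264547   0.072     ]
0.08 [0.59630781 0.264388   0.08      ]
0.088 [0.59352009 0.264229   0.088     ]
t 10.5 pos [0.5852 0.2419 0.3671] yaw -12.22 grip 0.0853 F [ 0.  -0.2  0.4]
turn units -0.06 shift units after turn [ 4.635 -0.261  0.671]
```

```bash
python3 -m inch '[[-1,[0.3,-0.28,0.75],-0.06],[-1,[0.7,0,0],0],[-1,[0.8,0,0],0],[-1,[0.8,0,0],0],[-1,[0.8,0,0],0],[-1,[0.6,0,0],0],[-1,[0.3,0,0],0],[-1,[0,0,0],0]]'
python3 go.py 0.5975 0.2625 0.228 -11.9
python3 - <<'E'
from rig import env,optics
import cv2,pickle
p=optics.camera_params("wrist");pickle.dump(p,open("w6.pkl","wb"))
cv2.imwrite("pics/w6.png",cv2.resize(optics.get_image("wrist")[:,:,::-1],(768,576),interpolation=cv2.INTER_CUBIC))
E
```

```text
time_s: 11.17
position: [0.598, 0.2625, 0.2361]
tool_rot: [[-0.003, -0.979, 0.206], [-0.001, 0.206, 0.979], [-1.0, 0.003, -0.002]]
ft_force: [-0.8, 0.1, -0.3]
grip_width: 0.0854
t 11.17 pos [0.598  0.2625 0.2361] yaw -11.88 grip 0.0854 F [-0.8  0.1 -0.3]
turn units 0.0 shift units after turn [ 0.271  0.017 -0.003]
```

View pics/w6.png

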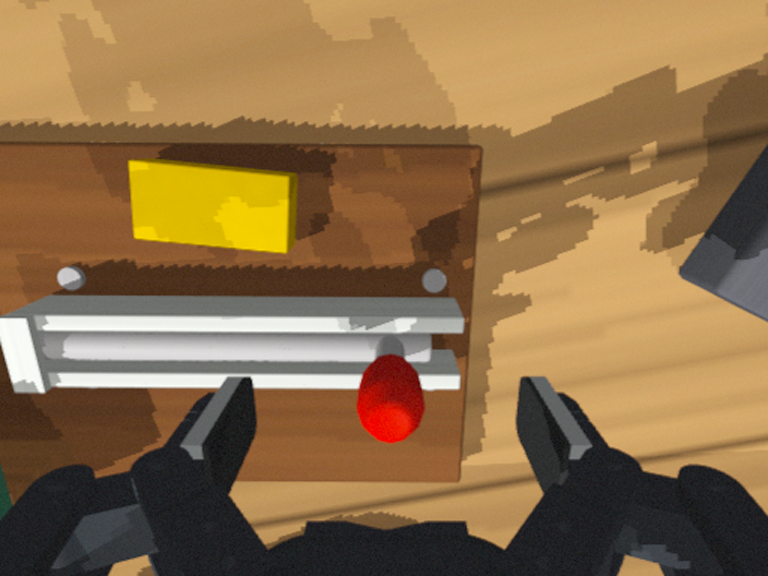

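The knob, at (390,400), sits between the pads and a little aside from their centre line. I go down 8 mm and pinch lightly.

```bash
python3 -m inch '[[-1,[0.25,0,0],0],[-0.4,[0,0,0],0],[0.2,[0,0,0],0],[0.9,[0,0,0],0],[0.9,[0,0,0],0],[0.9,[0,0,0],0],[0.9,[0,0,0],0],[0.9,[0,0,0],0]]' 20
python3 - <<'E'
from rig import env,optics
import cv2,pickle
cv2.imwrite("pics/w7.png",optics.get_image("wrist")[:,:,::-1])
E
```

```text
time_s: 11.88
position: [0.5982, 0.2632, 0.2309]
tool_rot: [[0.001, -0.979, 0.205], [0.0, 0.205, 0.979], [-1.0, -0.001, 0.0]]
ft_force: [-1.3, 0.0, 2.8]
grip_width: 0.0211
```

View pics/w7.png

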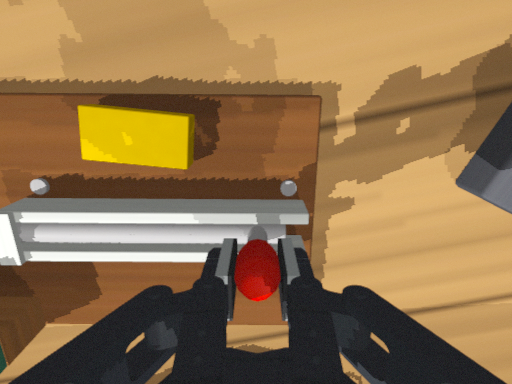

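The knob at (257,270) is pinched, with 21 mm between the pads. I slide it along the tool's -z, about 4.4 units in all.

```bash
python3 -m inch '[[0.9,[0,0,-0.2],0],[0.9,[0,0,-0.4],0],[0.9,[0,0,-0.6],0],[0.9,[0,0,-0.7],0],[0.9,[0,0,-0.7],0],[0.9,[0,0,-0.6],0],[0.9,[0,0,-0.4],0],[0.9,[0,0,-0.2],0]]'
python3 -m inch '[[0.9,[0,0,-0.1],0],[0.9,[0,0,-0.1],0],[0.9,[0,0,-0.1],0],[0.9,[0,0,-0.1],0],[0.9,[0,0,0],0],[0.9,[0,0,0],0],[0.9,[0,0,0],0],[0.9,[0,0,0],0]]'
```

```text
time_s: 12.6
position: [0.574, 0.1499, 0.2308]
tool_rot: [[-0.001, -0.978, 0.206], [0.001, 0.206, 0.978], [-1.0, 0.001, 0.0]]
ft_force: [-3.4, 3.5, 4.5]
grip_width: 0.0213
time_s: 13.27
position: [0.5716, 0.1392, 0.2308]
tool_rot: [[-0.001, -0.979, 0.205], [-0.0, 0.205, 0.979], [-1.0, 0.001, -0.001]]
ft_force: [-4.0, -0.0, 6.2]
grip_width: 0.021
```

```bash
python3 -m inch '[[0.9,[0,0,-0.08],0],[0.9,[0,0,-0.08],0],[0.9,[0,0,0],0],[0.9,[0,0,0],0],[0.9,[0,0,0],0],[0.9,[0,0,0],0],[0.9,[0,0,0],0],[0.9,[0,0,0],0]]'
python3 -m inch '[[0.9,[0,0,-0.08],0],[0.9,[0,0,-0.08],0],[0.9,[0,0,0],0],[0.9,[0,0,0],0],[0.9,[0,0,0],0],[0.9,[0,0,0],0],[0.9,[0,0,0],0],[0.9,[0,0,0],0]]'
```

```text
time_s: 13.93
position: [0.5706, 0.1346, 0.2308]
tool_rot: [[-0.001, -0.979, 0.205], [-0.0, 0.205, 0.979], [-1.0, 0.001, -0.0]]
ft_force: [-4.3, -0.3, 6.6]
grip_width: 0.0211
time_s: 14.6
position: [0.5699, 0.1324, 0.2309]
tool_rot: [[0.002, -0.979, 0.205], [0.006, 0.205, 0.979], [-1.0, -0.0, 0.006]]
ft_force: [1.5, 20.0, 3.2]
grip_width: 0.021
```

The force along y jumped to 20 N after about 0.134 m, so the bolt is at its end stop. I release and lift.

```bash
python3 -m inch '[[0.4,[0,0,0.02],0],[0,[0,0,0],0],[-0.5,[0,0,0],0],[-0.5,[0,0,0],0],[-0.5,[0,0,0],0],[-0.5,[0,0,0],0],[-0.5,[-0.3,0,0],0],[-0.5,[-0.6,0,0],0]]'
python3 -m inch '[[-0.5,[-0.8,0,0],0],[-0.5,[-0.8,0,0],0],[-0.5,[-0.8,0,0],0],[-0.5,[-0.8,0,0],0],[-0.5,[-0.8,0,0],0],[-0.5,[-0.4,0,0],0],[-0.5,[0,0,0],0],[-0.5,[0,0,0],0]]'
python3 - <<'E'
from rig import env,optics
import cv2,pickle
p=optics.camera_params("wrist");pickle.dump(p,open("w8.pkl","wb"))
cv2.imwrite("pics/w8.png",cv2.resize(optics.get_image("wrist")[:,:,::-1],(768,576),interpolation=cv2.INTER_CUBIC))
im=optics.get_image("side")[:,:,::-1]
cv2.imwrite("pics/s8.png",cv2.resize(im[130:310,180:330],None,fx=3.3,fy=3.3))
cv2.imwrite("pics/t8.png",optics.get_image("top")[:,:,::-1])
E
```

```text
time_s: 15.27
position: [0.5702, 0.1308, 0.2564]
tool_rot: [[-0.004, -0.979, 0.205], [-0.0, 0.205, 0.979], [-1.0, 0.004, -0.001]]
ft_force: [0.3, -1.0, -0.3]
grip_width: 0.0639
time_s: 15.93
position: [0.5702, 0.131, 0.3898]
tool_rot: [[0.001, -0.979, 0.205], [-0.0, 0.205, 0.979], [-1.0, -0.001, 0.0]]
ft_force: [-0.4, 0.4, -0.6]
grip_width: 0.0641
```

View pics/w8.png

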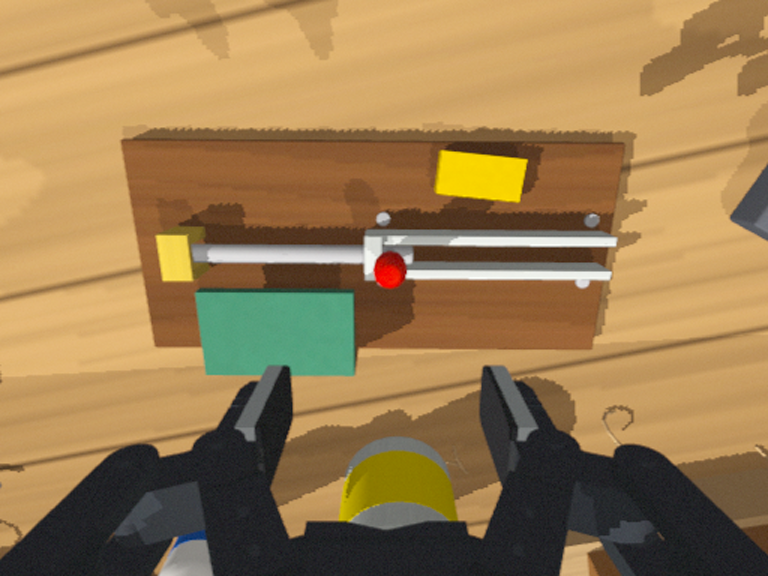

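View pics/s8.png

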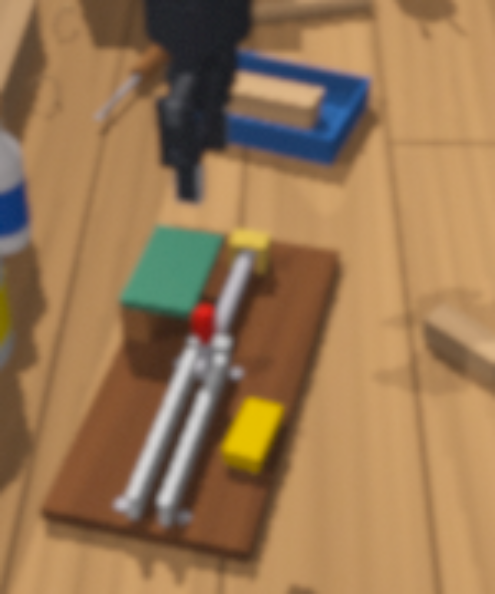

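View pics/t8.png

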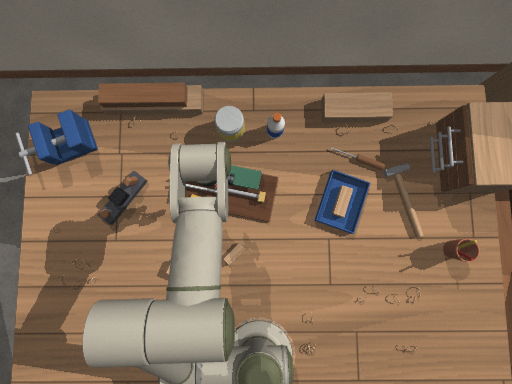

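The bolt runs from the track into the keeper at (180,255), with the knob at (390,268) by the bridge. The offcut lies flat in the tray and the bystanders are where they were. One check of the knob's travel by the same method before handing in.

```bash
python3 - <<'E'
from h import *
import pickle
a=ray("",(426/1.5,294/1.5),.08,pickle.load(open("w5.pkl","rb")))
b=ray("",(390/1.5,268/1.5),.08,pickle.load(open("w8.pkl","rb")))
print(a,b,np.linalg.norm(a-b))
E
```

```text
[0.59630781 0.264388   0.08      ] [0.56771021 0.13489176 0.08      ] 0.13261636010300404
```

```bash
python3 -c "
from rig import env
print(env.close_job())"
```

```text
the job is handed in; nothing more can be done
None
```

The job is handed in at about 16 s of the 51 s allowed. `env.close_job()` gives no verdict, so what follows rests on my own checks.

- **Offcut:** I gripped the middle-sized block by its front part and drew it about 67 mm forward, clear of the lip. I then lifted it out and set it down in the blue tray. The wrist and side pictures after release show it lying flat, close to the middle.
- **Bolt:** I pinched the red knob and slid the bolt until the sideways force jumped to 20 N at its end stop. I then released it and lifted clear.
- **Bolt travel:** The arm's motion gave about 134 mm of travel and the wrist pictures gave 133 mm, from a start I estimate at 2–3 mm. That puts the bolt home at about 135 mm, and the last picture shows the rod in the keeper.
- **Bystanders:** They looked unmoved in the last pictures. The robot's arm hid part of the top view, so I judged the shim from the wrist and side views. I did not measure any of them.
- **Small disagreement:** The top and wrist cameras differed by about 3–4 mm on the offcut and the knob. I split the difference, and both grasps held.

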